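# Change over two dry-storage pods by their push-push hatches

### The arm

A 6-joint arm with a two-finger parallel gripper is mounted at the origin on a cart in front of the work surface, level with it; the furniture and walls round the work are solid. World frame = base frame: x ahead of the robot, y to its left, z up, the work surface at z = 0. Lengths are in m, angles in rad, forces in N, time in s.
With the tool pointing down it reaches from about 0.425 to 0.95 m from the base axis. Payload 14.7 kg.
Tool frame: the origin (TCP) lies at the very end of the fingers, on their centre line; the grasp point (between the pads) lies 19 mm behind it; z points along the fingers, y is the line along which they close (so a half turn about z gives the same grasp; the last joint's range is limited). The gripper opens to 85 mm and grips with 20 to 120 N. Pads are 22 mm wide; open, the fingers measure 114 mm over their backs; the gripper's body (76 mm by 85 mm) begins 54 mm behind the grasp point. The pads swing forward as they close: fully open they stand 13 mm farther back than shut.
Start: joints at [-1.258, 0.48, 1.596, -0, 1.065, -0.047], TCP at [0.229, -0.608, 0.231] pointing down, gripper open.
Joint ranges: [-2.75, 2.75], [-0.82, 2.05], [0.23, 2.67], [-1.56, 4.7], [0.09, 2.69], [-2.92, 2.92]. Speed limits (rad/s): [1.89, 1.89, 2.39, 3.01, 3.01, 3.01].

### API

Orientations are given as a rotation vector (axis times angle).
In Python, from plant import bot, camera gives the robot as it stands.
- The arm moves only by the tool play_rows, never from a script. Its argument "targets" is a list of rows, each a list of 5 numbers: the shift along the tool's x, y, z in cm, then the turn about the tool's z in degrees, then the finger opening in cm, from 0 to 8.54. In form: [[tx, ty, tz, yaw, grip], ...]. A call has 1 to 10 rows; each row is the pose to reach, as a shift and turn from the pose commanded when the call began, along the tool's axes at that moment; what a row does not reach only later rows make up. A row lasts 1/12 s, in which the tool goes at most 41.7 mm and 7.16 degrees, less where a joint would pass 70% of its speed; a pose out of reach is approached as far as the arm can. A call with a gripper value outside its range is refused whole. The fingers move at their own pace and stop on an object; "squeeze" is the grip in N (left out, the last holds). Time passes only in rows, so rows that repeat a pose let the fingers close. It gives the time, the measured TCP pose, the force, the opening and the grip force at its end, in the units of the state.
- bot.state(): the state, without advancing time (a new reading comes with each control period).
- camera(name): name is "scene" or "top" or "wrist"; returns a dict with "img" (420x560x3 uint8, red, green, blue), "range_z" (420x560 float32, m along the optical axis (not along the pixel's ray), 0 where there is no reading), "intrinsics" (3x3 intrinsics, pixels), "D" ([k1, k2, p1, p2, k3] as OpenCV has them; the pictures are not rectified), "rvec" (rotation vector, rad) and "tvec" (3), from world to camera coordinates, as OpenCV has them. Camera axes: x right, y down, z forward; pixel columns grow to the right and rows downward; lengths in m; the calibration is good to about 2 mm. A picture is of the moment at which its call begins.
- bot.finish_job(): hands the job in; it is judged then, once.
The state is a dict: "time": time; "joint_pos": joint angles; "qd": joint speeds; "joint_torque": joint torques, N m; "tcp_pos": TCP position; "ee_rot": TCP orientation; "ft_force": force on the tool from outside, world axes, zero at the start; "wrist_torque": the same for the moment, N m; "width": opening from 0.0 (shut) to 1.0 (fully open); "grasp_force": force on a finger pad.
Only numpy, scipy, OpenCV 4.12 (cv2) and the standard library are available. Lean on these libraries where they do the work, as an engineer would, in place of code of your own. Each camera call takes 0.05 s, during which the arm holds its last target. There are 200 camera calls.

### The job

Two small dry-storage pods for polished samples stand on the rubber mat, one with its hatch open and one shut. With a fingertip, first press the open hatch down until it latches and stays shut by itself, so that its sample is dry again; only then press the other pod's hatch once, so that it pops up, and let it swing fully open and stay open, ready for the next sample. Only press, without gripping or forcing anything: do not press the popped hatch again, do not lift or shift the pods, leave the sample inside its pod, and leave the other things on the bench where they are.

Things in the scene. Friction and masses are not known exactly. Their poses are not given: they have to be found in the camera images.
- pod_loaded: The pod that is open at the start, a resin mount inside: grey box 120 x 84 mm, walls 58 mm high, 1.5 kg, loose on the rubber mat. Origin at the centre of its underside; x from its front (round dial, brass barb to x = -76 mm) to the hinge at its back, y across, z up. Its hatch is the whole top, 73 mm wide, 12 mm thick; shut, its upper face lies 70 mm above the underside.
- pod_next: The pod that is shut at the start, otherwise just like the first, with the same origin and axes; upper face of its shut hatch 70 mm above the underside and 12 mm above the walls. The two stand side by side about 130 mm apart, either way round, fronts roughly to the robot. Fixed microscopes stand to their left (black, to 0.36 m high) and right (grey, to 0.39 m): come in over them.
- hatch_loaded (a joint): Hatch of the pod with the sample, hinge angle in rad: 0 = shut and latched, 0.9 = fully open on its stop, about 52 degrees; negative = pushed in below latched, to a stop at -0.075. A spring opens it: pressing at the pad takes 4 N, briefly 8 to 12 N where the latch catches; more nearer the hinge. Push-push latch: from shut, push in to -0.04 or beyond and let go: it swings up in 1 s. From open, push to -0.055 or beyond and let go: it settles at 0. Starts at 0.9.
- hatch_next (a joint): The other hatch, hinge angle in rad: 0 = shut and latched, 0.9 = fully open on its stop, about 52 degrees; negative = pushed in below latched, to a stop at -0.075. A spring opens it: pressing at the pad takes 4 N, briefly 8 to 12 N where the latch catches; more nearer the hinge. Push-push latch: from shut, push in to -0.04 or beyond and let go: it swings up in 1 s. From open, push to -0.055 or beyond and let go: it settles at 0. Starts at 0.
- hatch_loaded_pad (a point): Pod with the sample: middle of the ribbed black press pad, 34 mm across, 14 mm deep, on the hatch's upper face, 86 mm from the hinge line, 18 mm behind the front edge; moves with the hatch (0.01 rad is 0.9 mm here). Axes of the hatch: x to the hinge, z out of the upper face. 
- hatch_next_pad (a point): The other pod: middle of the ribbed black press pad, 34 mm across, 14 mm deep, on the hatch's upper face, 86 mm from the hinge line, 18 mm behind the front edge; moves with the hatch (0.01 rad is 0.9 mm here). Axes of the hatch: x to the hinge, z out of the upper face. 
- hatch_loaded_hinge (a point): Pod with the sample: middle of the hinge line, in the pod's frame at x = 50 mm, z = 64 mm, along the pod's y. The hatch reaches 104 mm forward from it; its upper face lies 6 mm off the plane through the hinge line and looks up when shut, up and back (away from the robot) when open.
- hatch_next_hinge (a point): The other pod: middle of the hinge line, in the pod's frame at x = 50 mm, z = 64 mm, along the pod's y. 
- resin_mount: The sample: a loose blue resin mount, 30 mm across, 18 mm high, lying in the well of the open pod (well 58 x 64 mm); origin at the centre of its underside. It stays there.
- waiting_mount: Bystander: a loose black resin sample mount, 30 mm across, 18 mm high, on the bench in front of the pods. Origin at the centre of its underside.
- steel_weight: Bystander: a loose steel weight, 42 mm across, 24 mm high, on the bench in front of the pods. Origin at the centre of its underside.
- vial: Bystander: a loose glass vial with black cap, 23 mm across, 53 mm high, near the front right of the pods. Origin at the centre of its underside.
- petri_dish: Bystander: a loose lidded petri dish, 67 mm across, 17 mm high, near the front left of the pods. Origin at the centre of its underside.
- tweezers: Bystander: loose steel tweezers, 128 mm long, 9 mm high, lying near the bench's front edge. Origin at the centre of its underside.

How it is judged:
By the outcome, as a careful person would: the job done as asked, in the order asked, and still so for the second after the job is handed in, with the robot touching nothing.
It also fails if it takes over 48 s, if anything falls off the work surface, if the arm or the gripper's body presses on something with over 40 N, if the wrist force passes 120 N, or if a joint passes its speed limit or range.

## Working session

There is one attempt and no reset: what is moved stays moved. The work goes in short steps, Python scripts to look and compute and a tool call to move; the robot and the scene stay as the last step left them, time stands still between calls to the robot, and variables do not carry over. Pictures are saved under pics/ and viewed, at most 10 in all, crops included, and the job is handed in when it is done.

Besides the shell and the picture viewer there is one more tool, called as name(argument=value, ...) on one line, values as JSON. play_rows: Moves the arm, as the interface text tells. Its arguments: {"type":"object","properties":{"targets":{"type":"array","items":{"type":"array","items":{"type":"number"}}},"squeeze":{"type":"number"}},"required":["targets"]}

```bash
mkdir -p pics; ls
cat > h.py <<'E'
import numpy as np, cv2
from plant import bot, camera
def pts(c):
    h,w=c["range_z"].shape
    v,u=np.mgrid[0:h,0:w]
    n=cv2.undistortPoints(np.stack([u,v],-1).reshape(-1,1,2).astype(np.float64),c["intrinsics"],np.array(c["D"])).reshape(h,w,2)
    z=c["range_z"][...,None]
    P=np.concatenate([n*z,z],-1)
    R=cv2.Rodrigues(np.array(c["rvec"]))[0]
    W=(P-np.array(c["tvec"]).ravel())@R
    W[c["range_z"]==0]=np.nan
    return W
def save(c,n): cv2.imwrite("pics/"+n+".png",c["img"][...,::-1])
E
python3 - <<'E'
from h import *
for n in("scene","top"):
    c=camera(n); save(c,n); np.savez(n,**{k:np.array(v) for k,v in c.items()})
print(bot.state())
E
```

```text
pics
{'time': 0.1, 'joint_pos': array([-1.25757971e+00,  4.80779196e-01,  1.59680020e+00, -3.07658196e-05,
        1.06512448e+00, -4.65679722e-02]), 'qd': array([ 0.0017752 ,  0.00104249,  0.00026469, -0.00167005, -0.00017207,
        0.00163099]), 'joint_torque': array([ 1.51266984e-03, -9.52256584e+01, -4.31039858e+01, -5.82030884e-05,
        5.37352462e-03, -1.75327767e-05]), 'tcp_pos': array([ 0.22876175, -0.60801534,  0.23073401]), 'ee_rot': array([-3.08981240e+00, -5.61931709e-01,  2.73824515e-04]), 'ft_force': array([ 1.03548334, -0.26599219,  0.8465088 ]), 'wrist_torque': array([ 0.00831423, -0.03419485, -0.00908718]), 'grasp_force': 0.0, 'width': 1.0027452595406812}
```

View pics/scene.png

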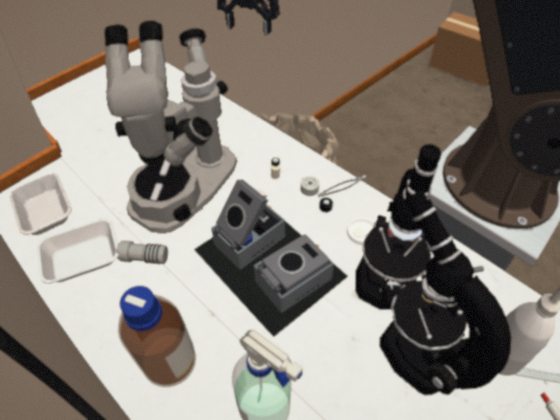

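View pics/top.png

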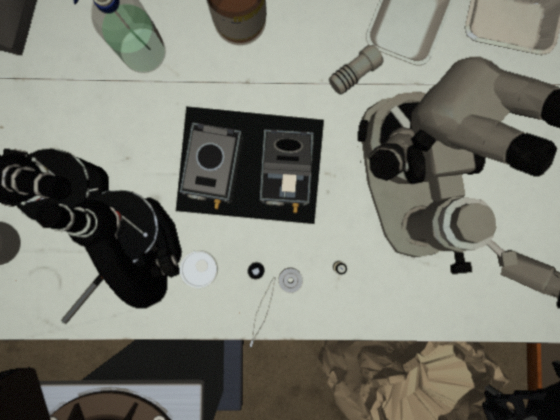

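The scene picture shows the open pod near (245,220) and the shut one near (293,270). In the top picture the open pod, with its mount, is at about (288,165) on the right. The shut pod is at (210,163) on the left, with its pad at (206,181) and barb at (217,203).

Run:
```python
from h import *
c=dict(np.load("top.npz")); W=pts(c); img=c["img"]
for u,v in [(206,181),(210,140),(288,183),(288,133),(288,150),(217,203),(295,208),(200,268),(255,270)]:
    print((u,v),np.round(W[v,u],4),img[v,u])
# shut pod top face
def rect(m,name):
    P=W[m]; P=P[~np.isnan(P[:,0])]
    r=cv2.minAreaRect(P[:,:2].astype(np.float32)); print(name,len(P),r,np.median(P[:,2]))
u=np.arange(560)[None]; v=np.arange(420)[:,None]
reg=(u>180)&(u<245)&(v>115)&(v<212)
rect(reg&(W[...,2]>.066)&(W[...,2]<.085),"shut hatch")
rect(reg&(W[...,2]>.02),"shut pod")
reg2=(u>252)&(u<322)&(v>115)&(v<212)
m=reg2&(W[...,2]>.045); rect(m,"open pod")
m=reg2&(W[...,2]>.085)
P=W[m]; ctr=P.mean(0); n=np.linalg.svd(P-ctr,full_matrices=False)[2][2]; print("hatch plane",ctr,n*np.sign(n[2])); rect(m,"open hatch")
i=np.nanargmax(np.where(m,W[...,2],np.nan)); print(W.reshape(-1,3)[i])
# pads/dials dark in hatch
for nm,rg in(("s",reg&(W[...,2]>.06)),("o",reg2&(W[...,2]>.085))):
    d=(rg&(img.max(-1)<50)).astype(np.uint8)
    k,l,s,cc=cv2.connectedComponentsWithStats(d)
    for j in range(1,k):
        if s[j,4]>25: print(nm,cc[j],s[j],np.nanmedian(W[l==j],0))
# microscopes extents
for nm,rg in(("left",u<178),("right",u>345)):
    mm=rg&(W[...,2]>.15)&(W[...,0]<.85); P=W[mm]; print(nm,np.nanmin(P,0),np.nanmax(P,0))
cv2.imwrite("pics/z.png",cv2.resize(img[95:225,165:335][...,::-1],None,fx=4,fy=4,interpolation=cv2.INTER_CUBIC))
```

```text
(206, 181) [ 0.5007 -0.1722  0.0722] [20 20 21]
(210, 140) [ 0.569  -0.1778  0.0718] [92 93 89]
(288, 183) [ 0.494  -0.3067  0.1207] [206 198 179]
(288, 133) [ 0.5854 -0.3075  0.0567] [58 58 58]
(288, 150) [ 0.546  -0.3063  0.1197] [30 31 26]
(217, 203) [ 0.4666 -0.1867  0.0362] [144 111  53]
(295, 208) [ 0.4593 -0.3212  0.0373] [151 118  59]
(200, 268) [ 0.3535 -0.1565  0.0171] [201 202 194]
(255, 270) [ 0.3507 -0.2527  0.0165] [162 171 175]
shut hatch 2829 ((0.5385602116584778, -0.17742106318473816), (0.07353386282920837, 0.11291741579771042), 80.6452407836914) 0.0730375516173811
shut pod 3825 ((0.5282907485961914, -0.17586329579353333), (0.08470115065574646, 0.13576990365982056), 80.46855926513672) 0.07224357855937383
open pod 3167 ((0.5271967053413391, -0.30473729968070984), (0.08408255130052567, 0.12504570186138153), 86.8814697265625) 0.1069869766475128
hatch plane [ 0.53118636 -0.30516791  0.12714606] [ 0.60278508 -0.08790483  0.79304659]
open hatch 1926 ((0.5284472703933716, -0.3044740557670593), (0.07233169674873352, 0.09207618981599808), 86.63581085205078) 0.1289503094426081
[ 0.51925404 -0.30119595  0.15382527]
s [209.65206813 156.11192214] [199 145  23  23 411] [ 0.54198708 -0.17828131  0.07411683]
s [205.29861111 181.21527778] [196 177  20  10 144] [ 0.50048055 -0.17120948  0.07380059]
o [288.10629921 144.11023622] [276 137  25  14 254] [ 0.55764159 -0.30656294  0.10634369]
o [287.27777778 157.98888889] [274 154  26   9 180] [ 0.530516   -0.30450192  0.13943344]
left [ 0.19571788 -0.1375886   0.15002916] [0.76418954 0.06970112 0.58493436]
right [ 0.19791702 -0.66074604  0.15016744] [ 0.63704574 -0.41621795  0.39528621]
```

View pics/z.png

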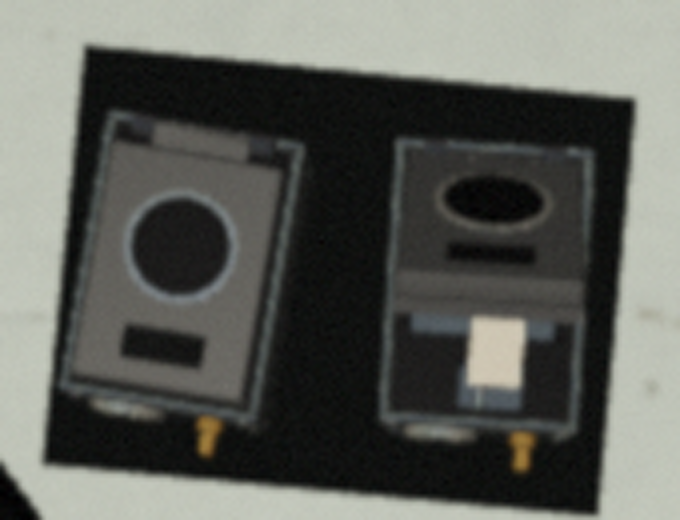

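Both pads are located. Next I'll check the clearance around the microscopes for the tool and the arm.

Run:
```python
from h import *
A=[]
for n in("top","scene"):
    A.append(pts(dict(np.load(n+".npz"))).reshape(-1,3))
P=np.concatenate(A); P=P[~np.isnan(P[:,0])]
xs=np.arange(0.15,0.75,.05); ys=np.arange(.05,-.75,-.05)
print("x\\y   "+" ".join("%4d"%(1000*y) for y in ys))
for x in xs[::-1]:
    print("%4d  "%(1000*x)," ".join("%4d"%(1000*np.max(P[(abs(P[:,0]-x)<.025)&(abs(P[:,1]-y)<.025)][:,2],initial=-.001)) for y in ys))
for nm,p in(("open",(.515,-.303)),("shut",(.5,-.171))):
  for z in(.1,.14,.2,.3):
    Q=P[(P[:,2]>z)&(np.hypot(P[:,0]-p[0],P[:,1]-p[1])<.3)]
    if nm=="shut": Q=Q[Q[:,1]>-.24]
    else: Q=Q[Q[:,1]<-.36]
    d=np.hypot(*(Q[:,:2]-p).T); i=d.argsort()[:1]; print(nm,z,d[i],Q[i])
```

```text
x\y     50    0  -50 -100 -150 -200 -250 -300 -350 -400 -450 -500 -550 -600 -650 -700
 700      5  175  211  172    6    6    7    7    7   46   47   40   40    6    7    7
 650      7    6    6    7    9    9    9    7    7   42   72  310  311   70    6    6
 600      6    6    6    7   78   77   89   87   84    7  301  324  353  361    5    5
 550    129  127    6    9   79   79  150  152  148  226  309  344  367  385    6    6
 500    286  313  313    8   79   79  155  155  155  224  235  345  386  380    4    6
 450    285  315  357  128   47   64   65   65   63    5   20  266  267  239    3    4
 400      5  257  357  249   23   16    6    6    6    6    6  266  266  238  264  252
 350     12  129  247  247   88   24   24   28   28   57    7    6  197  239  281  272
 300     17   13  508  574  584    7   13   28   27    7    7    6    7    6  268    5
 250    468  527  517  511    5    6   13    6    6    6    5    6  395  387  324    5
 200     -1  308  377   -1   -1   -1   12   -1   -1   -1   -1   -1  368  324   -1   -1
 150     18   18   18    6    4   -1   -1   -1   -1   -1   -1   -1   -1   -1   -1   -1
open 0.1 [0.11324949] [[ 0.51767259 -0.41621795  0.21424473]]
open 0.14 [0.11324949] [[ 0.51767259 -0.41621795  0.21424473]]
open 0.2 [0.11324949] [[ 0.51767259 -0.41621795  0.21424473]]
open 0.3 [0.17389164] [[ 0.56199607 -0.47042064  0.30212419]]
shut 0.1 [0.08816671] [[ 0.45265492 -0.09662385  0.12298446]]
shut 0.14 [0.11541741] [[ 0.43888609 -0.0730905   0.23209232]]
shut 0.2 [0.11541741] [[ 0.43888609 -0.0730905   0.23209232]]
shut 0.3 [0.13117131] [[ 0.43658842 -0.05617454  0.31664095]]
```

play_rows(targets=[[0,0,-4,0,0],[0,0,-8,0,0],[0,0,-12,0,0],[0,0,-16,0,0],[0,0,-20,0,0],[0,0,-24,0,0],[0,0,-26,0,0]])

```text
time: 0.68
tcp_pos: [0.229, -0.6087, 0.4964]
ee_rot: [3.086, 0.561, 0.001]
ft_force: [0.5, -1.0, 0.2]
width: 0.003
grasp_force: 0.0
```

play_rows(targets=[[3.6,-1.6,0,3,0],[7.2,-3.2,0,6,0],[10.8,-4.8,0,9,0],[14.4,-6.4,0,12,0],[18,-8,0,15,0],[21.6,-9.6,0,18,0],[25.2,-11.3,0,21,0],[28.8,-12.9,0,24.1,0],[32.4,-14.5,0,24.1,0],[36,-16.1,0,24.1,0]])

```text
time: 1.52
tcp_pos: [0.5101, -0.3292, 0.4911]
ee_rot: [-3.14, 0.096, 0.001]
ft_force: [0.9, -0.5, 0.2]
width: 0.001
grasp_force: 0.0
```

play_rows(targets=[[1.2,-1.3,3,0,0],[2.4,-2.6,7,0,0],[2.4,-2.6,11,0,0],[2.4,-2.6,15,0,0],[2.4,-2.6,19,0,0],[2.4,-2.6,23,0,0],[2.4,-2.6,27,0,0],[2.4,-2.6,28,0,0],[2.4,-2.6,28,0,0],[2.4,-2.6,28,0,0]])

```text
time: 2.35
tcp_pos: [0.5352, -0.3068, 0.2124]
ee_rot: [3.14, -0.096, 0.0]
ft_force: [0.4, -0.5, 1.1]
width: 0.001
grasp_force: 0.0
```

Run:
```python
from h import *
s=bot.state();print(s["tcp_pos"],s["ee_rot"],s["ft_force"])
a=camera("wrist");save(a,"w1");np.savez("w1",**{k:np.array(v) for k,v in a.items()})
b=camera("scene");W=pts(a)
cv2.imwrite("pics/c1.png",np.hstack([a["img"][...,::-1][::,::],cv2.resize(b["img"][120:330,140:380],None,fx=2,fy=2)[...,::-1]])[:, :].copy()) if 0 else None
o=np.hstack([cv2.resize(a["img"],(400,300)),cv2.resize(b["img"][130:310,150:390],(400,300))])
cv2.imwrite("pics/c1.png",o[...,::-1])
```

```text
[ 0.53515929 -0.30676025  0.21242505] [ 3.13998328e+00 -9.55590773e-02  4.39380259e-04] [ 0.36330415 -0.54310962  1.10201014]
```

View pics/c1.png

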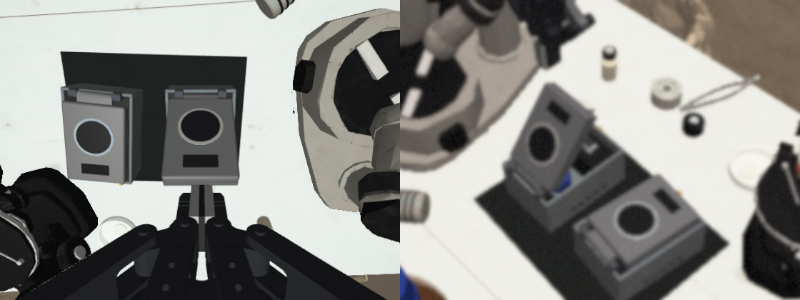

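The left half shows the fingertips just in front of the open hatch at about (200,190), with both pads visible: open at (200,161), shut at (95,170). I'll measure both pads in this view.

Run:
```python
from h import *
a=dict(np.load("w1.npz"));W=pts(a);img=a["img"]
d=((img.max(-1)<60)&(W[...,2]>.065)).astype(np.uint8)
k,l,s,cc=cv2.connectedComponentsWithStats(d)
for j in range(1,k):
    if s[j,4]>150 and 60<cc[j][0]<350 and cc[j][1]<260: print(cc[j].round(),s[j],np.nanmedian(W[l==j],0).round(4))
def face(m,nm):
    P=W[m];P=P[~np.isnan(P[:,0])];c=P.mean(0);n=np.linalg.svd(P-c,full_matrices=False)[2][2];print(nm,len(P),c,n*np.sign(n[2]),cv2.minAreaRect(P[:,:2].astype(np.float32)))
u=np.arange(560)[None]; v=np.arange(420)[:,None]
face((u>85)&(u<190)&(v>120)&(v<255)&(W[...,2]>.068)&(W[...,2]<.08),"shut")
face((u>225)&(u<335)&(v>120)&(v<245)&(W[...,2]>.09),"open")
m=(abs(W[...,1]+.305)<.03)&(W[...,0]>.49)&(W[...,0]<.58)&(W[...,2]>.165)&(W[...,2]<.25)
P=W[m];print("tip pts",len(P),np.nanmin(P,0) if len(P) else 0,np.nanmax(P,0) if len(P) else 0)
print("tip px",cv2.projectPoints(bot.state()["tcp_pos"].reshape(1,3),a["rvec"],a["tvec"],a["intrinsics"],a["D"])[0].ravel())
m=(u>230)&(u<330)&(v>250)&(v<330)
P=W[m];P=P[P[:,2]>.15];print(np.percentile(P,[0,2,50,98,100],axis=0).round(3))
for v0 in range(255,340,8): print(v0,W[v0,262:310:8].round(3)[:,[0,2]].tolist())
```

```text
[174. 195.] [157 146  20 108 227] [ 0.5368 -0.2116  0.068 ]
[280. 176.] [ 254  155   54   43 1828] [ 0.5568 -0.3057  0.1062]
[130. 192.] [ 107  170   48   44 1630] [ 0.5427 -0.1771  0.0742]
[280. 225.] [256 217  50  17 843] [ 0.5307 -0.3042  0.1386]
[133. 237.] [114 229  38  16 491] [ 0.5013 -0.1702  0.0739]
shut 9486 [ 0.53722464 -0.17733582  0.07300452] [ 0.01370616 -0.00638402  0.99988569] ((0.5379817485809326, -0.176627054810524), (0.07276090979576111, 0.11168598383665085), 80.7543716430664)
open 8889 [ 0.54297707 -0.30525121  0.12227889] [ 0.77678415 -0.04380656  0.6282415 ] ((0.5452346801757812, -0.3053533732891083), (0.07321194559335709, 0.04984363541007042), 86.80801391601562)
tip pts 2914 [ 0.52399539 -0.31984476  0.21509336] [ 0.54767208 -0.29275364  0.24999674]
tip px [285.30279179 275.90588205]
[[ 0.515 -0.334  0.15 ]
 [ 0.528 -0.32   0.189]
 [ 0.546 -0.306  0.247]
 [ 0.549 -0.291  0.265]
 [ 0.55  -0.271  0.266]]
255 [[0.513, 0.147], [0.513, 0.147], [0.513, 0.147], [0.512, 0.147], [0.512, 0.147], [0.512, 0.147]]
263 [[0.428, 0.001], [0.546, 0.22], [0.546, 0.219], [0.546, 
[... 229 characters left out ...]
0.227]]
287 [[0.543, 0.233], [0.547, 0.239], [0.547, 0.24], [0.546, 0.24], [0.546, 0.24], [0.542, 0.233]]
295 [[0.544, 0.24], [0.547, 0.245], [0.546, 0.245], [0.547, 0.245], [0.546, 0.245], [0.542, 0.239]]
303 [[0.548, 0.251], [0.547, 0.25], [0.546, 0.25], [0.546, 0.25], [0.546, 0.249], [0.546, 0.25]]
311 [[0.549, 0.258], [0.547, 0.255], [0.544, 0.25], [0.542, 0.249], [0.547, 0.255], [0.549, 0.258]]
319 [[0.548, 0.26], [0.547, 0.26], [0.542, 0.253], [0.54, 0.251], [0.547, 0.26], [0.548, 0.261]]
327 [[0.548, 0.265], [0.548, 0.264], [0.539, 0.253], [0.535, 0.249], [0.548, 0.265], [0.547, 0.265]]
335 [[0.548, 0.268], [0.548, 0.268], [0.536, 0.254], [0.532, 0.25], [0.547, 0.268], [0.547, 0.267]]
```

play_rows(targets=[[0,-0.2,3,0,0],[0,-0.2,6,0,0],[0,-0.2,6.7,0,0],[-0.7,-0.2,7.3,0,0],[-1.4,-0.2,8,0,0],[-2,-0.2,8.7,0,0],[-2.5,-0.2,9.4,0,0],[-3,-0.2,10.3,0,0],[-3.4,-0.2,11.2,0,0],[-3.4,-0.2,11.2,0,0]])

```text
time: 3.28
tcp_pos: [0.4992, -0.302, 0.0977]
ee_rot: [-3.139, 0.096, 0.003]
ft_force: [-0.8, -0.9, 2.1]
width: 0.0
grasp_force: 1.0
```

Run:
```python
from h import *
s=bot.state();print(s["tcp_pos"],s["ft_force"],s["time"])
a=camera("wrist");W=pts(a);b=camera("scene")
u=np.arange(560)[None]; v=np.arange(420)[:,None]
print([W[v0,280].round(4).tolist() for v0 in (150,170,190,210,225)])
o=np.hstack([cv2.resize(a["img"],(400,300)),cv2.resize(b["img"][130:310,150:390],(400,300))])
cv2.imwrite("pics/c2.png",o[...,::-1])
```

```text
[ 0.49924364 -0.30197627  0.09772808] [-0.84030229 -0.94472584  2.07756325] 3.2833
[[0.5556, -0.3035, 0.0801], [0.5469, -0.3029, 0.0834], [0.5377, -0.3023, 0.0852], [0.529, -0.3018, 0.0887], [0.5223, -0.3014, 0.0906]]
```

View pics/c2.png

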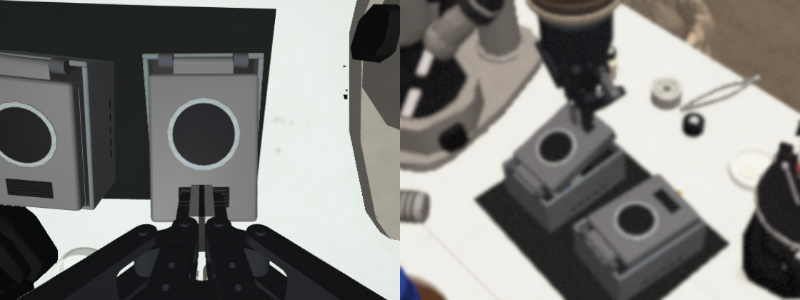

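The hatch follows the fingertip and is now at about 0.3 rad, with the contact on the pad. I'll continue down the arc.

play_rows(targets=[[-0.2,0,0.5,0,0],[-0.4,0,1,0,0],[-0.5,0,1.5,0,0],[-0.6,0,1.9,0,0],[-0.6,0,2.2,0,0],[-0.6,0,2.4,0,0],[-0.6,0,2.4,0,0]])

```text
time: 3.97
tcp_pos: [0.4951, -0.3021, 0.0749]
ee_rot: [3.14, -0.095, 0.001]
ft_force: [0.9, -0.3, 2.4]
width: -0.003
grasp_force: 1.1
```

play_rows(targets=[[0,0,0.1,0,0],[0,0,0.2,0,0],[0,0,0.3,0,0],[0,0,0.3,0,0]])

```text
time: 4.3
tcp_pos: [0.4948, -0.302, 0.072]
ee_rot: [-3.14, 0.095, 0.0]
ft_force: [1.1, -0.7, 3.2]
width: -0.001
grasp_force: 1.5
```

play_rows(targets=[[0,0,0.1,0,0],[0,0,0.2,0,0],[0,0,0.2,0,0]])

```text
time: 4.55
tcp_pos: [0.4947, -0.3019, 0.0701]
ee_rot: [-3.14, 0.096, 0.001]
ft_force: [-0.0, -1.8, 2.3]
width: -0.003
grasp_force: 0.7
```

play_rows(targets=[[0,0,0.1,0,0],[0,0,0.15,0,0],[0,0,0.15,0,0]])

```text
time: 4.8
tcp_pos: [0.4947, -0.3019, 0.0687]
ee_rot: [-3.14, 0.096, 0.001]
ft_force: [-0.8, -0.3, 2.6]
width: -0.002
grasp_force: 1.7
```

play_rows(targets=[[0,0,0.1,0,0],[0,0,0.1,0,0]])

```text
time: 4.97
tcp_pos: [0.4947, -0.3019, 0.0676]
ee_rot: [-3.14, 0.095, 0.0]
ft_force: [-0.9, -1.4, 3.3]
width: 0.003
grasp_force: 1.7
```

play_rows(targets=[[0,0,0.1,0,0],[0,0,0.1,0,0]])

```text
time: 5.13
tcp_pos: [0.4947, -0.3019, 0.0668]
ee_rot: [-3.14, 0.096, 0.0]
ft_force: [-1.8, -0.6, 7.6]
width: 0.002
grasp_force: 4.2
```

play_rows(targets=[[0,0,0.1,0,0],[0,0,0.1,0,0]])

```text
time: 5.3
tcp_pos: [0.4947, -0.302, 0.0662]
ee_rot: [-3.14, 0.095, 0.0]
ft_force: [-5.1, 1.3, 17.2]
width: 0.0
grasp_force: 8.5
```

Run:
```python
from h import *
a=camera("wrist");W=pts(a)
m=(abs(W[...,1]+.305)<.03)&(W[...,0]>.52)&(W[...,0]<.567)&(W[...,2]>.05)&(W[...,2]<.1)
P=W[m];c=P.mean(0);n=np.linalg.svd(P-c,full_matrices=False)[2][2];n*=np.sign(n[2]);print(len(P),c,n,np.arctan2(n[0],n[2]))
m=(abs(W[...,1]+.176)<.025)&(W[...,0]>.51)&(W[...,0]<.567)&(W[...,2]>.05)&(W[...,2]<.1)
P=W[m];c=P.mean(0);n=np.linalg.svd(P-c,full_matrices=False)[2][2];n*=np.sign(n[2]);print(len(P),c,n)
```

```text
15740 [ 0.54513506 -0.30517502  0.07053487] [-0.06025364  0.00399241  0.99817511] -0.06029064008353546
4536 [ 0.53432534 -0.19327487  0.07340381] [-0.00641816 -0.02931255  0.99954969]
```

play_rows(targets=[[0,0,0.05,0,0],[0,0,0.05,0,0]])

```text
time: 5.52
tcp_pos: [0.4948, -0.302, 0.066]
ee_rot: [3.14, -0.095, 0.0]
ft_force: [-5.9, 0.7, 20.3]
width: 0.003
grasp_force: 10.2
```

```bash
cat > ang.py <<'E'
from h import *
def ang(y0):
    a=camera("wrist");W=pts(a)
    m=(abs(W[...,1]-y0)<.025)&(W[...,0]>.52)&(W[...,0]<.567)&(W[...,2]>.05)&(W[...,2]<.16)
    P=W[m];c=P.mean(0);n=np.linalg.svd(P-c,full_matrices=False)[2][2];n*=np.sign(n[2]);return len(P),c.round(4),np.arctan2(n[0],n[2]).round(4)
E
python3 -c "
from ang import *
print(ang(-.305),bot.state()['ft_force'])"
```

```text
(13141, array([ 0.5451, -0.3051,  0.0706]), np.float64(-0.0585)) [-5.73208655  1.53281597 19.12717628]
```

Force is rising while the hatch angle stays put. Allowing for the +0.014 rad bias seen on the shut pod, that is the stop at about -0.073, so I'm releasing.

play_rows(targets=[[0,0,-0.3,0,0],[0,0,-0.6,0,0],[0,0,-1,0,0],[0,0,-1.5,0,0],[0,0,-2.5,0,0],[0,0,-4,0,0],[0,0,-7,0,0],[0,0,-10,0,0],[0,0,-12,0,0],[0,0,-12,0,0]])

```text
time: 6.4
tcp_pos: [0.4968, -0.3032, 0.1902]
ee_rot: [3.137, -0.095, 0.009]
ft_force: [0.9, -0.5, 0.5]
width: 0.0
grasp_force: 0.0
```

```bash
python3 -c "
from ang import *
print(ang(-.305),ang(-.178),bot.state()['ft_force'],bot.state()['tcp_pos'])"
```

```text
(4224, array([ 0.5442, -0.305 ,  0.0737]), np.float64(0.0324)) (4222, array([ 0.5443, -0.1784,  0.0736]), np.float64(0.0104)) [-0.57399192  0.31204789 -0.73464049] [ 0.49527177 -0.3022272   0.18654787]
```

play_rows(targets=[[0,-2,-1,0,0],[-0.1,-5,-2,2,0],[-0.2,-8,-2,4,0],[-0.4,-11,-2,6,0],[-0.6,-13.2,-2,6,0],[-0.6,-13.2,-2,6,0],[-0.6,-13.2,-2,6,0]])

```text
time: 7.08
tcp_pos: [0.4963, -0.1686, 0.2046]
ee_rot: [-3.131, 0.256, 0.003]
ft_force: [0.7, 0.3, -0.0]
width: 0.006
grasp_force: 0.0
```

Run:
```python
from ang import *
s=bot.state();print(ang(-.305),ang(-.178),s['ft_force'],s['tcp_pos'],s['ee_rot'])
a=camera("wrist");b=camera("scene")
o=np.hstack([cv2.resize(a["img"],(400,300)),cv2.resize(b["img"][130:310,150:390],(400,300))])
cv2.imwrite("pics/c3.png",o[...,::-1])
```

```text
(4228, array([ 0.5442, -0.3048,  0.0736]), np.float64(0.0257)) (3834, array([ 0.5442, -0.1781,  0.0738]), np.float64(0.0166)) [ 0.73791028  0.25565972 -0.04236322] [ 0.49634286 -0.16859205  0.20455565] [-3.13059215e+00  2.56347166e-01  2.57418611e-03]
```

View pics/c3.png

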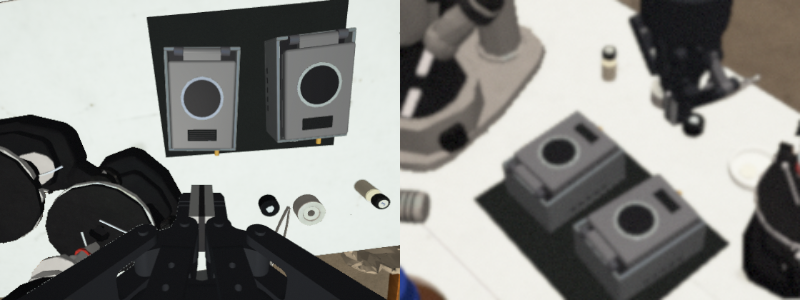

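Both hatches are now shut, the first staying latched with nothing touching it, and the tool is above the second pad. I'm going down.

play_rows(targets=[[0,0.1,3,0,0],[0,0.1,6,0,0],[0,0.1,9,0,0],[0,0.1,11,0,0],[0,0.1,12,0,0],[0,0.1,12.6,0,0],[0,0.1,12.6,0,0],[0,0.1,12.6,0,0]])

```text
time: 7.95
tcp_pos: [0.4972, -0.1713, 0.0799]
ee_rot: [3.131, -0.26, 0.001]
ft_force: [0.2, 0.2, -0.3]
width: 0.0
grasp_force: 0.0
```

play_rows(targets=[[0,0,0.15,0,0],[0,0,0.3,0,0],[0,0,0.45,0,0],[0,0,0.6,0,0],[0,0,0.6,0,0]])

```text
time: 8.37
tcp_pos: [0.4968, -0.1709, 0.0733]
ee_rot: [3.131, -0.26, 0.0]
ft_force: [0.9, -0.3, 0.7]
width: -0.001
grasp_force: 0.3
```

play_rows(targets=[[0,0,0.1,0,0],[0,0,0.2,0,0],[0,0,0.3,0,0],[0,0,0.4,0,0],[0,0,0.4,0,0]])

```text
time: 8.78
tcp_pos: [0.4967, -0.1709, 0.0691]
ee_rot: [-3.131, 0.26, 0.0]
ft_force: [-1.4, -0.0, 3.2]
width: 0.002
grasp_force: 1.6
```

play_rows(targets=[[0,0,0.1,0,0],[0,0,0.15,0,0],[0,0,0.15,0,0]])

```text
time: 9.03
tcp_pos: [0.4967, -0.1708, 0.0677]
ee_rot: [-3.131, 0.26, 0.0]
ft_force: [-2.0, -1.0, 3.5]
width: -0.003
grasp_force: 1.7
```

```bash
python3 -c "
from ang import *
print(ang(-.178))"
```

```text
(12806, array([ 0.5451, -0.1783,  0.071 ]), np.float64(-0.0526))
```

play_rows(targets=[[0,0,0.1,0,0],[0,0,0.1,0,0]])

```text
time: 9.25
tcp_pos: [0.4967, -0.1708, 0.0667]
ee_rot: [-3.131, 0.26, 0.0]
ft_force: [-1.5, 0.7, 4.5]
width: 0.002
grasp_force: 2.1
```

play_rows(targets=[[0,0,-2.5,0,0],[0,0,-6.5,0,0],[0,0,-10.5,0,0],[0,0,-14.5,0,0],[0,0,-18,0,0],[0,0,-20,0,0],[0,0,-20,0,0],[0,0,-20,0,0],[0,0,-20,0,0],[0,0,-20,0,0]])

```text
time: 10.08
tcp_pos: [0.4961, -0.1706, 0.2655]
ee_rot: [-3.13, 0.26, 0.003]
ft_force: [-0.2, 0.3, 0.2]
width: -0.001
grasp_force: 0.0
```

play_rows(targets=[[0,0,0,0,0],[0,0,0,0,0],[0,0,0,0,0],[0,0,0,0,0],[0,0,0,0,0],[0,0,0,0,0],[0,0,0,0,0],[0,0,0,0,0],[0,0,0,0,0],[0,0,0,0,0]])

```text
time: 10.92
tcp_pos: [0.4967, -0.1709, 0.2668]
ee_rot: [-3.131, 0.26, -0.0]
ft_force: [0.2, -0.6, 0.4]
width: -0.002
grasp_force: 0.0
```

Run:
```python
from ang import *
print(ang(-.178),ang(-.305),bot.state()["ft_force"])
a=camera("wrist");b=camera("scene")
o=np.hstack([cv2.resize(a["img"],(400,300)),cv2.resize(b["img"][130:310,150:390],(400,300))])
cv2.imwrite("pics/c4.png",o[...,::-1])
```

```text
(4091, array([ 0.5429, -0.1781,  0.1301]), np.float64(0.848)) (2807, array([ 0.544 , -0.3049,  0.0736]), np.float64(0.0257)) [-0.26656993 -0.48582649 -0.16883706]
```

View pics/c4.png

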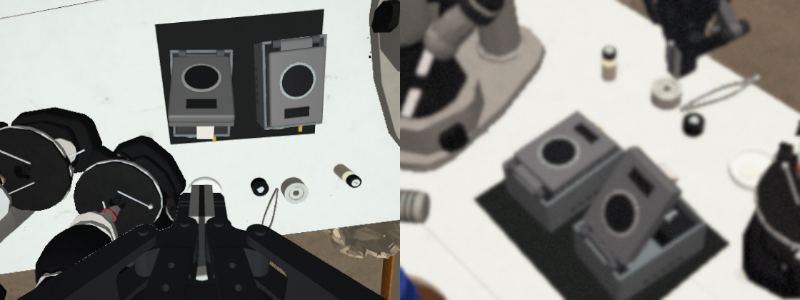

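The picture shows the second hatch fully open at about (200,85) and the first still shut at (290,85). The arm is clear of both, and nothing else has moved.

```bash
python3 -c "
from ang import *
print(ang(-.178),ang(-.305)); print(bot.finish_job())"
```

```text
(4088, array([ 0.5429, -0.1781,  0.1301]), np.float64(0.8491)) (2799, array([ 0.5441, -0.3049,  0.0736]), np.float64(0.0275))
the job is handed in; nothing more can be done
None
```

The job is handed in: I pressed the loaded pod's hatch shut until it latched, then pressed the other hatch once, and it swung up and stayed open; the last look showed both holding, the pods unmoved and the arm clear.

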